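# Stand the plaster model up and register it against the end stop

### The job

The top-heavy plaster model is leaning on the wooden rest bar of the plywood board. Tip it up gently until it stands upright on its narrow foot, let go and see that it stays still by itself; then push the sliding jaw by its handle so that the jaw shoves the still-standing model along the board until its foot is held square between the jaw and the fixed end stop. Leave the model standing there, and leave the chisel, marble offcut, baluster and mug where they are.

Things in the scene. Friction and masses are not known exactly. Their poses are not given: they have to be found in the camera images.
- board: Fixed plywood board, 250 mm (its x) by 390 mm (its y), 18 mm thick, on the table, turned up to 0.2 rad. Origin: on the table top, under the line (along y) where the model stands; the plywood reaches 125 mm either way in x, and from -150 to +240 mm in y. Its x points away from the robot, y to the robot's left, z up. The model does not slip on it while being tipped up.
- rest_bar (a point): Middle of the axis of the fixed wooden rest bar: 24 mm thick, 240 mm long, parallel to the board's y, 97 mm above the table and 73 mm to the board's -x side of its origin. It stands on two 22 mm wide posts near its ends, whose tops are 105 mm above the table.
- model: Loose white plaster column top, 0.5 to 1 kg, 180 mm tall: foot 50 (its x) by 60 (its y) by 22 mm high, shaft 40 by 46 mm, heavy head 80 (x) by 94 (y) mm from 130 mm up. Origin: centre of the foot's underside; z up the shaft. It starts leaning 0.47 rad to the board's -x, its shaft on the bar, standing on its foot's -x bottom edge; its y parallel to the board's. Balances at about 0.21 rad of lean.
- head_edge (a point): Middle of the model's top edge on its leaning (-x) side, 180 mm up the model, 40 mm to its -x; free, above and on the robot's side of the rest bar. 2 to 3 N towards the board's +x here tips the model up about its foot edge. Under 0.21 rad of lean it drops onto its foot by itself and rocks for up to 6 s unless followed up until upright; pushed fast it goes over the far side.
- stop_face (a point): The inner (+y) face of the fixed steel end stop near the board's -y end, at the board's top surface; axes parallel to the board's. The stop is 90 mm long in x and stands 22 mm above the board's top. The model's foot is against the stop when its origin is 30 mm from here in y.
- jaw_face (a point): The face (towards -y) of the sliding steel jaw that meets the model's foot, at the board's top surface; axes parallel to the board's. The jaw is 90 mm long in x and 19 mm high. It starts clear of the model, on its +y side. When the foot is held, this is 60 mm from stop_face in y.
- jaw_handle (a point): Centre of the top of the jaw's upright dark wooden handle: 30 mm (board x) by 18 mm (board y), its top 94 mm above the table, 75 mm tall, 95 mm in +y from jaw_face and joined to it by a flat bar. It can be pushed towards -y on its outer face.
- jaw (a joint): Travel of the jaw along the board towards -y, in m; 0 is farthest from the stop, limit 0.17; starts at 0 to 0.03. It slides stiffly (about 2 N, plus up to 7 N when it shoves the model) and stays where it is left.
- chisel: Bystander: steel chisel, 175 mm long, lying on the far (+x) strip of the board, along y; origin at its underside. Leave alone.
- offcut: Bystander: marble offcut, 50 x 70 x 40 mm, lying on the far strip of the board; origin at its underside. Leave alone.
- baluster: Bystander: small round plaster baluster, 130 mm tall, 72 mm across, standing on the table to the right; origin at its underside. Leave alone.
- mug: Bystander: white mug, 90 mm tall, on the table to the left. Leave alone.
Things that resemble listed ones, but are neither listed nor needed, are in the scene too. Leave any pink or turquoise look-alike of the model alone.

How it is judged:
By the outcome, as a careful person would: the job done as asked, in the order asked, and still so for the second after the job is handed in, with the robot touching nothing.
It also fails if it takes over 72 s, if anything falls off the work surface, if the arm or the gripper's body presses on something with over 40 N, if the wrist force passes 120 N, or if a joint passes its speed limit or range.

### The arm

A 7-joint arm with a two-finger parallel gripper is mounted at the origin on the work surface. World frame = base frame: x ahead of the robot, y to its left, z up, the work surface at z = 0. Lengths are in m, angles in rad, forces in N, time in s.
With the tool pointing down it reaches from about 0.425 to 0.8 m from the base axis. Payload 8.3 kg.
Tool frame: the origin (TCP) lies at the very end of the fingers, on their centre line; the grasp point (between the pads) lies 19 mm behind it; z points along the fingers, y is the direction in which the jaws open and shut (so a half turn about z gives the same grasp; the last joint's range is limited). The gripper opens to 85 mm and grips with 20 to 120 N. Pads are 22 mm wide; open, the fingers measure 114 mm over their backs; the gripper's body (76 mm by 85 mm) begins 54 mm behind the grasp point. The pads swing forward as they close: fully open they stand 13 mm farther back than shut.
Start: joints at [1.253, 0.383, 0.016, 1.37, -0.006, 1.388, -0.046], TCP at [0.158, -0.605, 0.231] pointing down, gripper open.
Joint ranges: [-2.95, 2.95], [-0.25, 2.06], [-1.52, 1.56], [0.18, 2.33], [-1.44, 4.58], [0.02, 2.06], [-3.01, 3.01]. Speed limits (rad/s): [2.39, 2.39, 3.01, 3.01, 3.14, 3.14, 3.14].

### API

Orientations are given as a unit quaternion [x, y, z, w].
In Python, from workcell import * gives the robot as it stands. The module is installed in compiled form; this text tells all that it offers.
- The arm moves only by the shell command python3 -m inch 'ROWS' [FORCE]. ROWS is JSON, a list of rows, each a list of 5 numbers: the closure in counts, from 0 (fully open) to 255 (shut), then the shift along the tool's x, y, z in m, then the turn about the tool's z in degrees. A call has 1 to 5 rows; each row is the pose to reach, as a shift and turn from the pose commanded when the call began, along the tool's axes at that moment; what a row does not reach only later rows make up. A row lasts 1/8 s, in which the tool goes at most 62.5 mm and 10.7 degrees, less where a joint would pass 70% of its speed; a pose out of reach is approached as far as the arm can. A call with a gripper value outside its range is refused whole. The fingers move at their own pace and stop on an object; FORCE is the grip in N (left out, the last holds). Time passes only in rows, so rows that repeat a pose let the fingers close. It gives the time, the measured TCP pose, the force and the opening at its end, in the units of the state.
- observe(): the state, without advancing time (a new reading comes with each control period).
- get_image(name): name is "scene" or "side" or "wrist"; returns (picture, depth): 400x640x3 uint8, blue, green, red; 400x640 float32, m along the optical axis (not along the pixel's ray), 0 where there is no reading.
- camera_info(name): a dict with "vfov" (degrees; the focal length in pixels is half the picture's height over the tangent of half this angle, whatever the lens; pixels are square), "cx", "cy" (the principal point, pixels), "distortion" ([k1, k2, p1, p2, k3] as OpenCV has them; the pictures are not rectified), "cam_to_world" (4x4, takes a point from camera to world coordinates). Camera axes: x right, y down, z forward; pixel columns grow to the right and rows downward; lengths in m; the calibration is good to about 2 mm. A picture is of the moment at which its call begins: read the wrist's pose just before it. camera_info takes no time and is no camera call; for the wrist camera it gives the pose at the moment of the call.
- hand_in(): hands the job in, once; it reports no verdict.
Trained networks look in the newest picture that a camera, given by its name, has taken for a name from the list of things; names that differ only in an ending like _2 or _b are one class to them, and where a whole thing is asked for, a point or a joint stands for the part that bears it (a point fixed in the world has none). Each returns a list of dicts, best first, with "conf" (0 to 1); they miss things now and then, are a little off and sometimes report something else, mostly with a low value. They report only what shows in the picture. A call takes as long as a camera call. They do not tell look-alikes from the thing itself.
- recognise(name, camera): "bbox" ([centre column, centre row, width, height] in pixels, round what is visible of it).
- outline_of(name, camera): "pixels" (400x640 bool, what is visible of it) and "bbox" ([centre column, centre row, width, height] in pixels, round what is visible of it).
- tip_of(name, camera): "xy" ([column, row] in pixels: a listed point, or the origin of a listed thing).
The state is a dict: "clock": time; "q": joint angles; "qvel": joint speeds; "joint_efforts": joint torques, N m; "tcp_pos": TCP position; "tcp_rot": TCP orientation; "wrist_force": force on the tool from outside, world axes, zero at the start; "wrist_torque": the same for the moment, N m; "width": finger opening in m.
Only numpy, scipy, OpenCV 4.12 (cv2) and the standard library are available. Lean on these libraries where they do the work, as an engineer would, in place of code of your own. Each camera call takes 0.05 s, during which the arm holds its last target. There are 200 camera calls.

## Working session

There is one attempt and no reset: what is moved stays moved. The work goes in short steps, Python scripts to look and compute and a shell command to move; the robot and the scene stay as the last step left them, time stands still between calls to the robot, and variables do not carry over. Pictures are saved under pics/ and viewed, about 8 in all and at most 12, crops included, and the job is handed in when it is done.

```bash
mkdir -p pics; cat > h.py <<'E'
from workcell import *
import numpy as np, cv2
from scipy.spatial.transform import Rotation as R
def K(c):
    i=camera_info(c); f=200/np.tan(np.radians(i["vfov"]/2))
    return i,np.array([[f,0,i["cx"]],[0,f,i["cy"]],[0,0,1]])
def ray(c,xy):
    i,k=K(c); u=cv2.undistortPoints(np.array([[xy]],float),k,np.array(i["distortion"],float))[0,0]
    T=np.array(i["cam_to_world"]); return T[:3,3],T[:3,:3]@np.array([u[0],u[1],1.])
def at_z(c,xy,z):
    o,d=ray(c,xy); return o+d*(z-o[2])/d[2]
def at_depth(c,xy,dep):
    o,d=ray(c,xy); return o+d*dep[int(round(xy[1])),int(round(xy[0]))]
def proj(c,P):
    i,k=K(c); T=np.linalg.inv(np.array(i["cam_to_world"]))
    return cv2.projectPoints(np.atleast_2d(np.array(P,float)),cv2.Rodrigues(T[:3,:3])[0],T[:3,3],k,np.array(i["distortion"],float))[0][:,0]
E
python3 - <<'E'
from h import *
np.set_printoptions(precision=3,suppress=True)
Z=dict(rest_bar=.109,stop_face=.018,jaw_face=.018,jaw_handle=.094,head_edge=None,board=0,model=None)
for c in ("scene","side"):
    p,d=get_image(c); cv2.imwrite(f"pics/{c}0.png",p)
    print(c,np.array(camera_info(c)["cam_to_world"])[:3,3])
    for n in Z:
        for t in tip_of(n,c)[:3]:
            xy=t["xy"]; 
            try: dd=at_depth(c,xy,d)
            except Exception: dd=None
            print(n,round(t["conf"],2),np.array(xy),"depth:",dd,"z:",at_z(c,xy,Z[n]) if Z[n] is not None else "")
print(observe())
E
```

```text
scene [ 1.24  -0.66   0.921]
rest_bar 0.85 [333.6 244.3] depth: [ 0.578 -0.085  0.12 ] z: [ 0.569 -0.077  0.109]
stop_face 0.97 [328.6 297.3] depth: [ 0.643 -0.154  0.038] z: [ 0.63  -0.143  0.018]
stop_face 0.3 [356.2 281.8] depth: [ 0.637 -0.06   0.022] z: [ 0.634 -0.057  0.018]
jaw_face 0.97 [385.7 258.2] depth: [0.621 0.059 0.018] z: [0.621 0.059 0.018]
jaw_handle 0.73 [410.  216.7] depth: [0.6   0.162 0.092] z: [0.602 0.16  0.094]
head_edge 0.85 [345.9 187. ] depth: [0.38 0.13 0.08] z: 
head_edge 0.83 [228.7 240.2] depth: [ 0.37  -0.255  0.085] z: 
head_edge 0.75 [319.8 206.3] depth: [0.324 0.078 0.001] z: 
board 0.82 [357.9 277. ] depth: [ 0.626 -0.044  0.02 ] z: [ 0.613 -0.03   0.   ]
board 0.53 [353.8 315.7] depth: [ 0.727 -0.15   0.047] z: [ 0.7   -0.123  0.   ]
model 0.83 [321.9 171.6] depth: [0.242 0.152 0.053] z: 
model 0.79 [237.2 215.3] depth: [ 0.259 -0.166  0.05 ] z: 
model 0.6 [348.2 277. ] depth: [ 0.633 -0.084  0.051] z: 
side [-0.203  0.797  1.134]
rest_bar 0.88 [305.  184.9] depth: [ 0.512 -0.019  0.14 ] z: [ 0.535 -0.045  0.109]
rest_bar 0.44 [368.5 151.9] depth
[... 433 characters left out ...]
7.4] depth: [ 0.368 -0.259  0.083] z: 
board 0.84 [280.3 204.1] depth: [0.54  0.06  0.107] z: [ 0.617 -0.016  0.   ]
model 0.85 [346.5 303.6] depth: [0.214 0.173 0.034] z: 
model 0.68 [404.5 229.3] depth: [ 0.236 -0.141  0.034] z: 
{'clock': 0.8, 'q': array([ 1.253,  0.383,  0.016,  1.37 , -0.006,  1.388, -0.047]), 'qvel': array([ 0.001, -0.   , -0.   ,  0.001,  0.003,  0.001,  0.001]), 'joint_efforts': array([ -0.   , -62.727,   0.842, -37.207,   0.016,   0.003,  -0.   ]), 'tcp_pos': array([ 0.158, -0.605,  0.231]), 'tcp_rot': array([ 0.992,  0.127,  0.   , -0.   ]), 'wrist_force': array([-0.523,  0.105, -0.828]), 'wrist_torque': array([-0.007, -0.062,  0.061]), 'width': 0.0855918697065157}
```

```bash
python3 - <<'E'
import cv2
a=cv2.imread("pics/scene0.png")[130:370,190:510];b=cv2.imread("pics/side0.png")[110:350,180:500]
cv2.imwrite("pics/c1.png",cv2.resize(a,(800,600),interpolation=cv2.INTER_CUBIC));cv2.imwrite("pics/c2.png",cv2.resize(b,(800,600),interpolation=cv2.INTER_CUBIC))
E
```

```text
(no output)
```

View pics/c1.png

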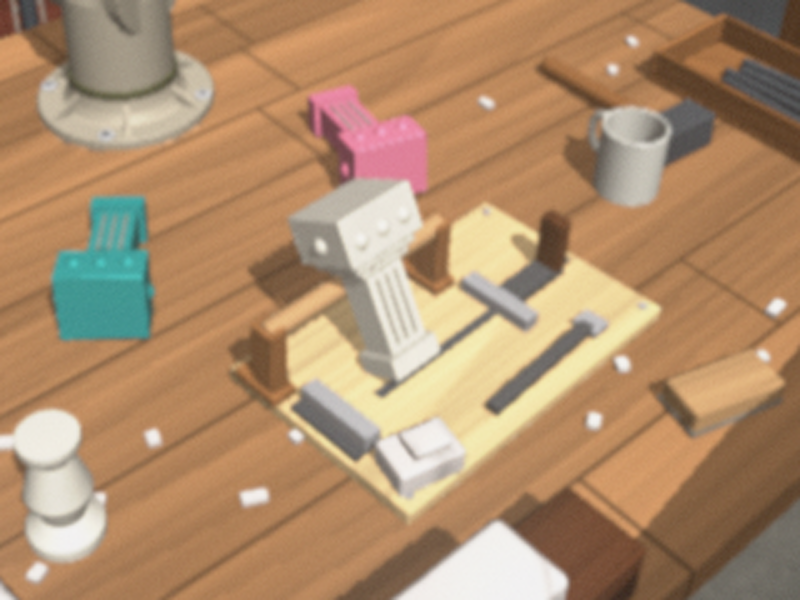

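View pics/c2.png

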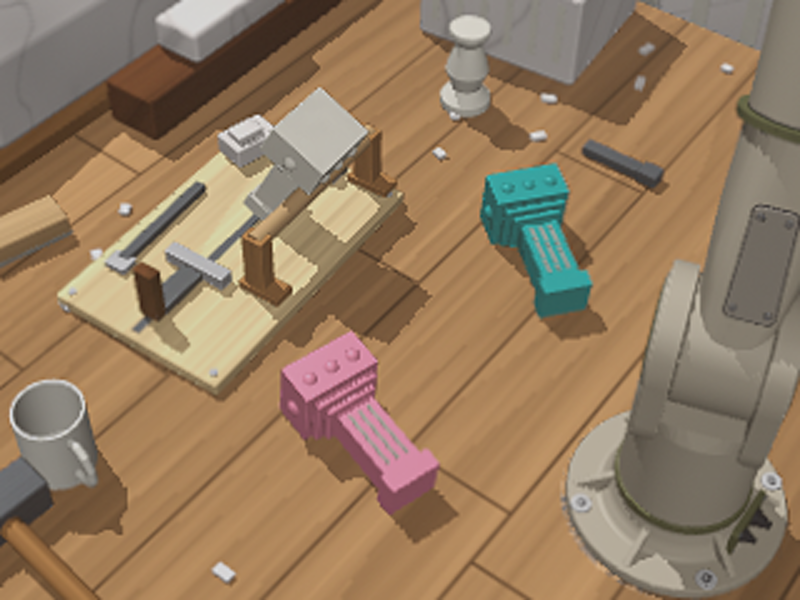

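The crops show the white model leaning on the bar at about scene (338,242) and side (305,175). The pink one at scene (343,185) and the turquoise one at (231,240) lie flat on the table, so they are the look-alikes. The stop is at scene (325,297), the jaw at (390,250) and the handle at (411,225). Next I fit the board.

```bash
python3 - <<'E'
from h import *
np.set_printoptions(precision=4,suppress=True)
def cloud(c,n,pick=None):
    p,d=get_image(c); o=outline_of(n,c)
    if pick: o=[q for q in o if np.hypot(q["bbox"][0]-pick[0],q["bbox"][1]-pick[1])<25]
    if not o: return None
    v,u=np.nonzero(o[0]["pixels"]&(d>0)); i,k=K(c); T=np.array(i["cam_to_world"])
    r=cv2.undistortPoints(np.stack([u,v],1).astype(float)[:,None],k,np.array(i["distortion"]))[:,0]
    z=d[v,u]; return np.c_[r[:,0]*z,r[:,1]*z,z]@T[:3,:3].T+T[:3,3]
for c,pk in (("scene",(338,242)),("side",(305,175))):
    P=cloud(c,"board"); B=P[(abs(P[:,2]-.018)<.006)]
    r=cv2.minAreaRect(B[:,:2].astype(np.float32)); print(c,"board rect",r,np.median(B[:,2]))
    M=cloud(c,"model",pk)
    if M is None: print("no model");continue
    H=M[M[:,2]>.12]; print("model",M.min(0),M.max(0),"head med",np.median(H,0), "minx pts",np.median(H[H[:,0]<np.percentile(H[:,0],3)],0))
    J=cloud(c,"jaw_handle")
    if J is not None:
        T=J[(J[:,2]>.088)&(J[:,2]<.1)]; print("handle top",T.mean(0),T.min(0),T.max(0),len(T))
E
```

```text
scene board rect ((0.6129504442214966, 0.012590065598487854), (0.25262176990509033, 0.3992452323436737), 4.570962429046631) 0.018596449548944793
model [ 0.441  -0.1167  0.005 ] [ 0.6395 -0.0009  0.2106] head med [ 0.572  -0.0777  0.1803] minx pts [ 0.5067 -0.0825  0.1761]
handle top [0.6076 0.1629 0.0934] [0.5926 0.1516 0.0881] [0.6222 0.1751 0.0982] 64
side board rect ((0.6129165291786194, 0.017143771052360535), (0.25736913084983826, 0.396869957447052), 4.659814834594727) 0.01770435842837481
model [ 0.4949 -0.1413  0.0164] [0.6955 0.0086 0.2101] head med [ 0.5349 -0.0422  0.1834] minx pts [ 0.4991 -0.0358  0.1727]
handle top [0.6057 0.1695 0.0927] [0.5909 0.1598 0.088 ] [0.6202 0.1785 0.0979] 55
```

```bash
python3 -m inch '[[100,0.042,-0.045,0,0],[100,0.084,-0.09,0,0],[100,0.126,-0.135,0,0],[100,0.168,-0.18,0,0],[100,0.21,-0.225,0,0]]'; python3 -m inch '[[100,0.042,-0.045,0,2],[100,0.084,-0.09,0,4],[100,0.126,-0.135,0,6],[100,0.168,-0.18,0,8],[100,0.212,-0.225,0,10]]'
cat >> h.py <<'E'
PSI=.0805; O=np.array([.6166,-.0304])
def loc(P):
    d=np.atleast_2d(P)[:,:2]-O; c,s=np.cos(PSI),np.sin(PSI); return np.c_[d[:,0]*c+d[:,1]*s,-d[:,0]*s+d[:,1]*c,np.atleast_2d(P)[:,2]]
def full(c,d):
    v,u=np.nonzero(d>0); i,k=K(c); T=np.array(i["cam_to_world"])
    r=cv2.undistortPoints(np.stack([u,v],1).astype(float)[:,None],k,np.array(i["distortion"]))[:,0]
    z=d[v,u]; return np.c_[r[:,0]*z,r[:,1]*z,z]@T[:3,:3].T+T[:3,3]
E
python3 - <<'E'
from h import *
np.set_printoptions(precision=4,suppress=True)
s=observe(); print(s["clock"],s["tcp_pos"],s["tcp_rot"],s["width"],s["wrist_force"])
p,d=get_image("wrist"); L=loc(full("wrist",d))
H=L[(L[:,2]>.14)&(L[:,2]<.22)&(L[:,0]>-.14)&(L[:,0]<.05)&(abs(L[:,1])<.15)]
if len(H): print("head wrist",len(H),np.percentile(H,[1,5,50,95,99],axis=0))
for c in ("scene","side"):
    q,d2=get_image(c);L=loc(full(c,d2));H=L[(L[:,2]>.14)&(L[:,2]<.215)&(L[:,0]>-.13)&(L[:,0]<.0)&(abs(L[:,1])<.12)];print(c,np.percentile(H,[1,5,50,95,99],axis=0))
cv2.imwrite("pics/w1.png",p)
print("tcp loc",loc(s["tcp_pos"]))
E
```

```text
clock: 2.02
tcp_pos: [0.3048, -0.3323, 0.2316]
tcp_rot: [0.992, 0.127, 0.0, 0.0]
wrist_force: [1.7, -0.3, 0.4]
width: 0.0517
clock: 2.65
tcp_pos: [0.453, -0.0617, 0.2318]
tcp_rot: [0.999, 0.039, 0.001, 0.0]
wrist_force: [1.2, -0.4, 0.2]
width: 0.0522
2.65 [ 0.453  -0.0617  0.2318] [0.9992 0.0393 0.0006 0.0004] 0.052201358138615886 [ 1.2453 -0.4061  0.2089]
head wrist 24949 [[-0.114  -0.063   0.1727]
 [-0.109  -0.0592  0.1753]
 [-0.0675 -0.0175  0.1947]
 [-0.0349  0.0242  0.2075]
 [-0.0294  0.0281  0.2086]]
scene [[-0.1177 -0.077   0.1418]
 [-0.1093 -0.075   0.1468]
 [-0.049  -0.0427  0.183 ]
 [-0.0311  0.0115  0.2055]
 [-0.0291  0.0177  0.2083]]
side [[-0.1185 -0.0649  0.143 ]
 [-0.115  -0.0526  0.149 ]
 [-0.0796  0.0001  0.184 ]
 [-0.0486  0.0235  0.205 ]
 [-0.0368  0.0256  0.2078]]
tcp loc [[-0.1656 -0.018   0.2318]]
```

View pics/w1.png

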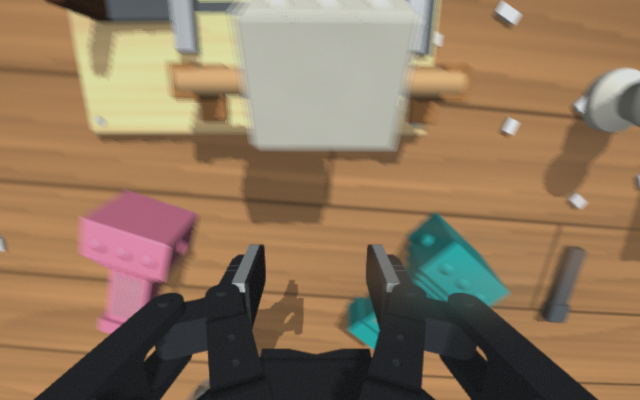

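Wrist view: the white head is at about (325,75) and the two fingers, at (250,270) and (385,270), are centred on it. Pink (135,235) and turquoise (450,260) are well aside and low. I descend behind the head edge and start pushing.

```bash
python3 -m inch '[[100,0,0,0.03,0],[100,0,0,0.06,0],[100,0,0,0.085,0],[100,0.014,0,0.085,0],[100,0.026,0,0.085,0]]'; python3 -m inch '[[100,0.004,0,0,0],[100,0.008,0,0,0],[100,0.012,0,0,0],[100,0.016,0,0,0],[100,0.02,0,0,0]]'
```

```text
clock: 3.42
tcp_pos: [0.4798, -0.0619, 0.1475]
tcp_rot: [0.999, 0.04, 0.001, 0.0]
wrist_force: [-0.5, -0.1, -0.1]
width: 0.0518
clock: 4.05
tcp_pos: [0.4983, -0.0597, 0.1464]
tcp_rot: [0.999, 0.04, 0.0, 0.0]
wrist_force: [-0.8, -0.0, 0.3]
width: 0.052
```

```bash
python3 -m inch '[[100,0.004,0,0,0],[100,0.008,0,0,0],[100,0.012,0,0,0],[100,0.015,0,0,0],[100,0.018,0,0,0]]'; python3 - <<'E'
from h import *
np.set_printoptions(precision=4,suppress=True)
s=observe();print(loc(s["tcp_pos"]),s["wrist_force"])
p,d=get_image("wrist");cv2.imwrite("pics/w2.png",p)
p,d=get_image("side");cv2.imwrite("pics/s2.png",cv2.resize(p[110:270,200:400],(800,640))[:600])
L=loc(full("wrist",d)) if 0 else loc(full("side",d))
H=L[(L[:,2]>.14)&(L[:,2]<.215)&(L[:,0]>-.13)&(L[:,0]<.03)&(abs(L[:,1]+.018)<.05)];print(np.percentile(H,[1,5,50,95,99],axis=0))
E
```

```text
clock: 4.68
tcp_pos: [0.5163, -0.0581, 0.1463]
tcp_rot: [0.999, 0.04, 0.0, -0.0]
wrist_force: [-0.0, -0.1, 0.7]
width: 0.052
[[-0.1022 -0.0196  0.1463]] [-0.0011 -0.1492  0.7004]
[[-0.1152 -0.0661  0.1448]
 [-0.1127 -0.0502  0.1531]
 [-0.0502  0.0118  0.1913]
 [-0.0152  0.0237  0.2087]
 [-0.009   0.0261  0.2137]]
```

View pics/s2.png

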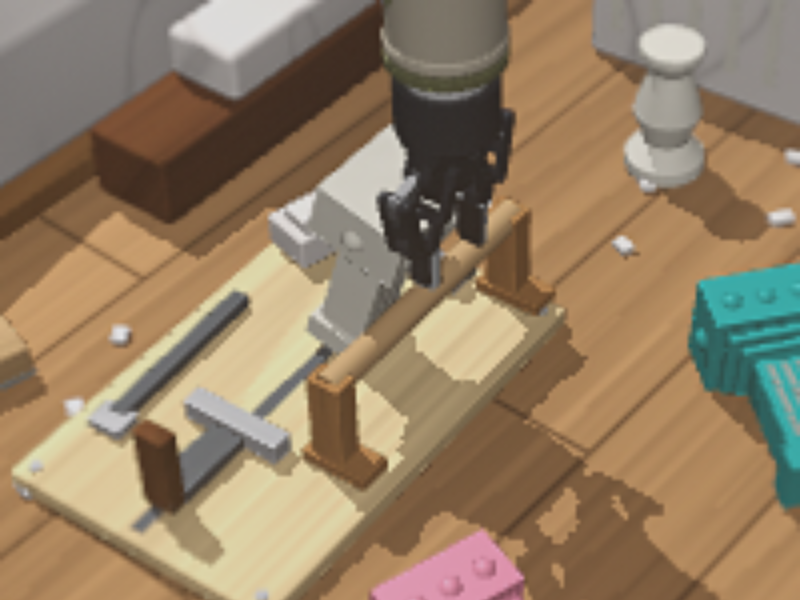

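The side view shows the fingers at (430,235) on the head and the shaft already off the bar, so the model is tipping. I carry on slowly towards balance.

```bash
python3 -m inch '[[100,0.003,0,0,0],[100,0.006,0,0,0],[100,0.009,0,0,0],[100,0.0115,0,0,0],[100,0.014,0,0,0]]'; python3 -m inch '[[100,0.002,0,0,0],[100,0.004,0,0,0],[100,0.006,0,0,0],[100,0.008,0,0,0]]'; python3 - <<'E'
from h import *
s=observe();print(loc(s["tcp_pos"]),s["wrist_force"])
p,d=get_image("side");L=loc(full("side",d))
T=L[(L[:,2]>.19)&(L[:,2]<.22)&(L[:,0]>-.05)&(L[:,0]<.08)&(abs(L[:,1]+.018)<.045)]
print(len(T),np.polyfit(T[:,0],T[:,2],1),T[:,2].max())
cv2.imwrite("pics/s3.png",p)
E
```

```text
clock: 5.4
tcp_pos: [0.5313, -0.0571, 0.1482]
tcp_rot: [0.999, 0.04, 0.001, 0.0]
wrist_force: [-4.9, -0.0, 15.5]
width: 0.052
clock: 5.9
tcp_pos: [0.5407, -0.0564, 0.1504]
tcp_rot: [0.999, 0.04, 0.003, 0.001]
wrist_force: [-6.0, -0.2, 26.9]
width: 0.0521
[[-0.07774179 -0.01984494  0.15036932]] [-6.02116371 -0.22315135 26.88164279]
291 [0.1564758  0.20294691] 0.20836546317766702
```

Something above the tips, probably the knuckles or body, is bearing down on the edge: 27 N upward on the tool. The lean is about 0.16, already past balance. I lift to relieve it while following up.

```bash
python3 -m inch '[[100,0,0,-0.012,0],[100,0.003,0,-0.022,0],[100,0.01,0,-0.024,0],[100,0.017,0,-0.024,0],[100,0.022,0,-0.024,0]]'; python3 - <<'E'
from h import *
s=observe();print(loc(s["tcp_pos"]),s["wrist_force"])
p,d=get_image("side");L=loc(full("side",d))
T=L[(L[:,2]>.19)&(L[:,2]<.22)&(L[:,0]>-.05)&(L[:,0]<.08)&(abs(L[:,1]+.018)<.045)]
print(len(T),np.polyfit(T[:,0],T[:,2],1),T[:,2].max(),np.percentile(T[:,0],[2,98]))
cv2.imwrite("pics/s4.png",cv2.resize(p[110:270,200:400],(750,600)))
E
```

```text
clock: 6.58
tcp_pos: [0.5602, -0.0545, 0.1697]
tcp_rot: [0.999, 0.04, -0.0, -0.0]
wrist_force: [-0.0, 0.2, 0.2]
width: 0.0516
[[-0.05813992 -0.01952488  0.16967086]] [-0.01494953  0.2254637   0.18891774]
322 [-0.0300875  0.198478 ] 0.21440398447644504 [-0.04658442  0.0464031 ]
```

View pics/s4.png

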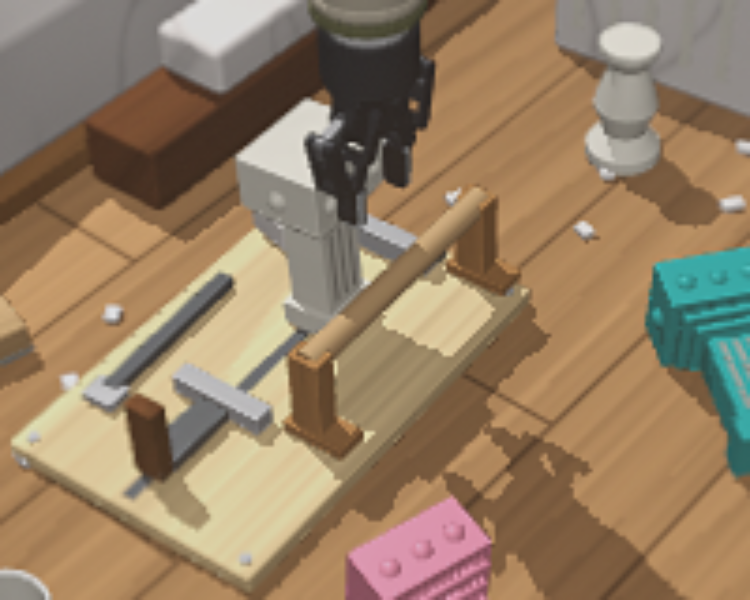

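The model now stands upright on its foot (about (310,240) in the crop), with no force at the wrist. I wait briefly, back off, and check that it stays still.

```bash
python3 -m inch '[[100,0,0,0,0],[100,0,0,0,0],[100,0,0,0,0],[100,0,0,0,0],[100,0,0,0,0]]'; python3 -m inch '[[100,-0.02,0,0,0],[100,-0.05,0,0,0],[100,-0.08,0,-0.03,0],[100,-0.08,0,-0.08,0],[100,-0.08,0,-0.12,0]]'; cat > st.py <<'E'
from h import *
np.set_printoptions(precision=4,suppress=True)
s=observe();print(s["clock"],s["tcp_pos"],loc(s["tcp_pos"]),s["wrist_force"])
for c in ("side","scene"):
    p,d=get_image(c);L=loc(full(c,d)); cv2.imwrite(f"pics/{c}_{s['clock']:.2f}.png",p)
    T=L[(L[:,2]>.185)&(L[:,2]<.212)&(L[:,0]>-.07)&(L[:,0]<.07)&(L[:,1]>-.16)&(L[:,1]<.05)]
    A=np.c_[T[:,:2],np.ones(len(T))];print(c,len(T),"slopes",np.linalg.lstsq(A,T[:,2],rcond=None)[0],"pct",np.percentile(T[:,:2],[2,50,98],axis=0).ravel(),cv2.minAreaRect(T[:,:2].astype(np.float32)))
E
python3 st.py; python3 -m inch '[[255,0,0,0,0],[255,0,0,0,0],[255,0,0,0,0],[255,0,0,0,0],[255,0,0,0,0]]'; python3 st.py
```

```text
clock: 7.25
tcp_pos: [0.5599, -0.0547, 0.1704]
tcp_rot: [0.999, 0.04, 0.0, 0.0]
wrist_force: [0.1, -0.4, 0.3]
width: 0.0523
clock: 7.88
tcp_pos: [0.4799, -0.0611, 0.2924]
tcp_rot: [0.999, 0.04, 0.001, 0.0]
wrist_force: [-0.4, -1.0, -0.1]
width: 0.0516
7.875 [ 0.4799 -0.0611  0.2924] [[-0.1387 -0.0196  0.2924]] [-0.425  -0.9942 -0.0612]
side 664 slopes [ 0.0317 -0.0334  0.196 ] pct [-0.0411 -0.0692 -0.005  -0.0188  0.0379  0.0223] ((-0.0008315294981002808, -0.02494610846042633), (0.10055437684059143, 0.08457193523645401), 88.95188903808594)
scene 1157 slopes [-0.0273  0.0338  0.1987] pct [-0.0429 -0.0753  0.0017 -0.0348  0.0358  0.0162] ((-0.004042461514472961, -0.028298914432525635), (0.08322551101446152, 0.09826990216970444), 0.950799286365509)
clock: 8.6
tcp_pos: [0.4801, -0.0611, 0.2901]
tcp_rot: [0.999, 0.04, -0.0, -0.0]
wrist_force: [-0.5, 0.3, 0.4]
width: -0.0
8.6 [ 0.4801 -0.0611  0.2901] [[-0.1385 -0.0196  0.2901]] [-0.4555  0.2589  0.4172]
side 652 slopes [ 0.0284 -0.0244  0.1965] pct [-0.0394 -0.0694 -0.0041 -0.0186  0.0398  0.0228] ((0.0018632188439369202, -0.02423221617937088), (0.08537781983613968, 0.10207238048315048), 0.3050265908241272)
scene 1149 slopes [-0.0289  0.036   0.1989] pct [-0.041  -0.0751  0.0027 -0.0348  0.037   0.0163] ((-0.002881530672311783, -0.027942586690187454), (0.09756835550069809, 0.0828295424580574), 89.18199920654297)
```

The model stands still, with the head centred at board x≈0, y≈-0.023. Before descending beyond the handle I check where the mug is.

```bash
python3 - <<'E'
from h import *
np.set_printoptions(precision=4,suppress=True)
for c in ("scene","side"):
    p,d=get_image(c)
    for o in outline_of("mug",c)[:1]:
        i,k=K(c); m=np.where(o["pixels"],d,0); P=full(c,m); P=P[P[:,2]>.03]; print(c,o["conf"],"world",np.percentile(P,[2,50,98],axis=0).ravel(),"loc",np.percentile(loc(P),[2,50,98],axis=0).ravel())
    for t in tip_of("stop_face",c)[:1]+tip_of("jaw_face",c)[:1]: print(t["conf"],loc(at_z(c,t["xy"],.018)))
    for t in tip_of("jaw_handle",c)[:2]: print("h",t["conf"],loc(at_z(c,t["xy"],.094)))
E
```

```text
scene 0.88 world [0.4797 0.3293 0.0314 0.5465 0.3625 0.0653 0.5849 0.4059 0.0896] loc [-0.1037  0.3639  0.0314 -0.0379  0.3947  0.0653  0.0004  0.4409  0.0896]
0.92 [[-0.0039 -0.1199  0.018 ]]
0.65 [[-0.0065  0.1014  0.018 ]]
h 0.84 [[0.0015 0.1945 0.094 ]]
side 0.48 world [ 0.5189 -0.1788  0.0306  0.5472  0.048   0.0734  0.6476  0.1772  0.1105] loc [-0.0968 -0.1419  0.0306 -0.0708  0.0854  0.0734  0.0335  0.2077  0.1105]
0.58 [[-0.0143 -0.1032  0.018 ]]
0.61 [[0.0133 0.1031 0.018 ]]
h 0.94 [[0.0093 0.1983 0.094 ]]
```

The mug is clear, starting at board y 0.36. I go over beyond the handle and down.

```bash
python3 -m inch '[[255,0.028,-0.053,0,0],[255,0.056,-0.106,0,0],[255,0.085,-0.16,0,0],[255,0.114,-0.214,0,0],[255,0.1425,-0.267,0,0]]'; python3 -m inch '[[255,0,0,0.055,0],[255,0,0,0.11,0],[255,0,0,0.165,0],[255,0,0,0.21,0],[255,0,0,0.23,0]]'; python3 - <<'E'
from h import *
s=observe();print(s["clock"],loc(s["tcp_pos"]),s["wrist_force"])
p,_=get_image("side");q,_=get_image("scene");cv2.imwrite("pics/c5.png",np.hstack([cv2.resize(p[130:290,200:360],(400,400)),cv2.resize(q[160:320,310:470],(400,400))]))
E
```

```text
clock: 9.82
tcp_pos: [0.6018, 0.2179, 0.2902]
tcp_rot: [0.999, 0.04, 0.0, 0.0]
wrist_force: [1.4, -0.2, 1.5]
width: 0.0001
clock: 10.45
tcp_pos: [0.5995, 0.2156, 0.0573]
tcp_rot: [0.999, 0.04, -0.002, 0.001]
wrist_force: [-0.3, -0.9, 1.1]
width: 0.0
10.45 [[0.00270639 0.24655013 0.05734919]] [-0.33081143 -0.8556333   1.06402505]
```

View pics/c5.png

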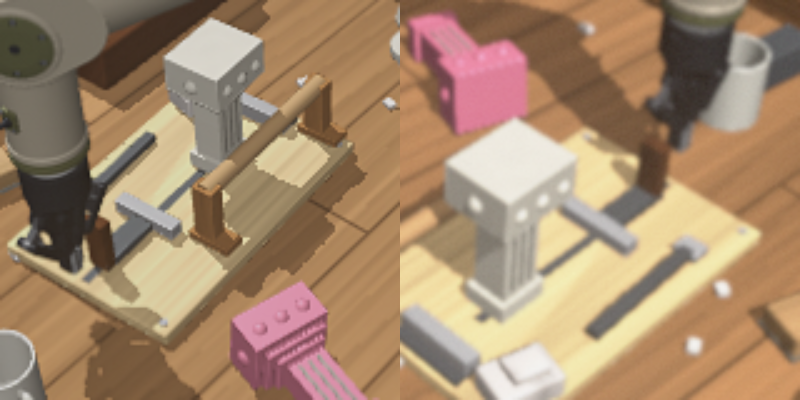

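The fingers are just outside the handle (left picture at (70,250)) and the model stands free. I push at moderate speed across the free gap.

```bash
python3 -m inch '[[255,0,0.01,0,0],[255,0,0.018,0,0],[255,0,0.026,0,0],[255,0,0.034,0,0],[255,0,0.042,0,0]]'; python3 -m inch '[[255,0,0.008,0,0],[255,0,0.016,0,0],[255,0,0.024,0,0],[255,0,0.032,0,0],[255,0,0.04,0,0]]';python3 - <<'E'
from h import *
s=observe();print(s["clock"],loc(s["tcp_pos"]),s["wrist_force"])
for c in("scene","side"):
    get_image(c)
    for n,z in(("jaw_face",.018),("jaw_handle",.094)):
        for t in tip_of(n,c)[:1]: print(c,n,t["conf"],loc(at_z(c,t["xy"],z)))
E
python3 st.py
```

```text
clock: 11.18
tcp_pos: [0.6045, 0.1746, 0.0609]
tcp_rot: [0.999, 0.04, 0.001, -0.0]
wrist_force: [1.0, 2.6, 1.2]
width: 0.0001
clock: 11.8
tcp_pos: [0.6072, 0.1343, 0.0602]
tcp_rot: [0.999, 0.04, -0.0, -0.0]
wrist_force: [-0.0, 1.0, 0.9]
width: -0.0003
11.8 [[0.00391529 0.16487818 0.06024309]] [-8.88750346e-04  9.81781143e-01  8.89348576e-01]
scene jaw_face 0.65 [[-0.00352054  0.03612521  0.018     ]]
scene jaw_handle 0.84 [[-0.00232045  0.14122698  0.094     ]]
side jaw_face 0.91 [[0.00324745 0.03636297 0.018     ]]
side jaw_handle 0.65 [[0.00455721 0.13497815 0.094     ]]
12.1 [0.6073 0.1347 0.0602] [[0.004  0.1653 0.0602]] [ 0.1346 -0.7968  0.3357]
side 661 slopes [ 0.0298 -0.024   0.1963] pct [-0.0414 -0.0704 -0.0054 -0.0188  0.0379  0.0223] ((-0.0008394420146942139, -0.02431454136967659), (0.0856705904006958, 0.10053388774394989), 1.2284438610076904)
scene 1150 slopes [-0.0392  0.0289  0.1985] pct [-0.0396 -0.0754  0.0042 -0.0346  0.0386  0.0161] ((-0.0014623962342739105, -0.028999116271734238), (0.0973965972661972, 0.08314815908670425), 89.91356658935547)
```

```bash
python3 -m inch '[[255,0,0.004,0,0],[255,0,0.008,0,0],[255,0,0.012,0,0],[255,0,0.016,0,0],[255,0,0.02,0,0]]'; python3 -m inch '[[255,0,0.003,0,0],[255,0,0.006,0,0],[255,0,0.009,0,0],[255,0,0.012,0,0],[255,0,0.015,0,0]]'; python3 -m inch '[[255,0,0.003,0,0],[255,0,0.006,0,0],[255,0,0.009,0,0],[255,0,0.012,0,0],[255,0,0.015,0,0]]'; python3 st.py
```

```text
clock: 12.82
tcp_pos: [0.6089, 0.1146, 0.0603]
tcp_rot: [0.999, 0.04, -0.0, -0.0]
wrist_force: [-2.2, 1.6, -0.2]
width: 0.0002
clock: 13.45
tcp_pos: [0.6102, 0.0997, 0.0603]
tcp_rot: [0.999, 0.04, -0.0, -0.0]
wrist_force: [-1.3, 1.4, -0.0]
width: 0.0003
clock: 14.08
tcp_pos: [0.6112, 0.0862, 0.0604]
tcp_rot: [0.999, 0.041, 0.0, -0.001]
wrist_force: [-0.6, 5.3, -0.4]
width: 0.0002
14.075 [0.6112 0.0862 0.0604] [[0.004  0.1166 0.0604]] [-0.5822  5.2667 -0.4464]
side 647 slopes [ 0.0253 -0.0231  0.1963] pct [-0.0415 -0.074  -0.0052 -0.0232  0.0373  0.0181] ((-0.0016114749014377594, -0.030019760131835938), (0.1013173833489418, 0.084236279129982), 89.38846588134766)
scene 1158 slopes [-0.0368  0.0278  0.1986] pct [-0.0397 -0.0796  0.004  -0.0392  0.0384  0.0113] ((-0.0008837878704071045, -0.03348435088992119), (0.09784676134586334, 0.08183933049440384), 89.2529067993164)
```

The model is moving and still upright (4.5 mm so far). I continue.

```bash
A='python3 -m inch'; python3 -m inch '[[255,0,0.003,0,0],[255,0,0.006,0,0],[255,0,0.009,0,0],[255,0,0.012,0,0],[255,0,0.015,0,0]]'; python3 -m inch '[[255,0,0.003,0,0],[255,0,0.006,0,0],[255,0,0.009,0,0],[255,0,0.012,0,0],[255,0,0.015,0,0]]'; python3 -m inch '[[255,0,0.003,0,0],[255,0,0.006,0,0],[255,0,0.009,0,0],[255,0,0.012,0,0],[255,0,0.015,0,0]]'; python3 st.py
```

```text
clock: 14.8
tcp_pos: [0.6124, 0.0711, 0.0604]
tcp_rot: [0.999, 0.041, -0.0, -0.001]
wrist_force: [-1.7, 5.5, -1.1]
width: -0.0001
clock: 15.42
tcp_pos: [0.6135, 0.0561, 0.0604]
tcp_rot: [0.999, 0.041, -0.0, -0.001]
wrist_force: [-2.5, 4.9, -0.2]
width: 0.0002
clock: 16.05
tcp_pos: [0.6146, 0.0412, 0.0603]
tcp_rot: [0.999, 0.041, -0.0, -0.001]
wrist_force: [-2.1, 5.8, -0.0]
width: -0.0001
16.05 [0.6146 0.0412 0.0603] [[0.0038 0.0715 0.0603]] [-2.103   5.8207 -0.0009]
side 618 slopes [ 0.0225 -0.019   0.1956] pct [-0.0419 -0.1199 -0.006  -0.068   0.0373 -0.0258] ((-0.0017044618725776672, -0.03829769790172577), (0.08391986787319183, 0.17578943073749542), 1.0732568502426147)
scene 1398 slopes [-0.036   0.0261  0.1997] pct [-0.0395 -0.125   0.0053 -0.0771  0.0382  0.0435] ((-0.0013009309768676758, -0.03792724758386612), (0.17665933072566986, 0.08389173448085785), 89.27347564697266)
```

```bash
python3 -m inch '[[255,0,0.002,0,0],[255,0,0.004,0,0],[255,0,0.006,0,0],[255,0,0.008,0,0]]'; python3 -m inch '[[255,0,0.0015,0,0],[255,0,0.003,0,0]]'; python3 -m inch '[[255,0,0.0015,0,0],[255,0,0.003,0,0]]'
```

```text
clock: 16.65
tcp_pos: [0.6148, 0.0372, 0.0604]
tcp_rot: [0.999, 0.042, -0.0, -0.003]
wrist_force: [-3.3, 17.8, -1.0]
width: -0.0001
clock: 16.9
tcp_pos: [0.6148, 0.0372, 0.0605]
tcp_rot: [0.999, 0.044, -0.0, -0.004]
wrist_force: [-3.1, 22.8, -3.4]
width: -0.0
clock: 17.15
tcp_pos: [0.6147, 0.0372, 0.0606]
tcp_rot: [0.999, 0.045, -0.0, -0.006]
wrist_force: [-3.8, 29.7, -2.7]
width: 0.0
```

It is blocked solidly at 18 to 30 N with no further motion. I back off, rise and look.

```bash
python3 -m inch '[[255,0,-0.01,0,0],[255,0,-0.025,0,0],[255,0,-0.05,0,0],[255,0,-0.07,-0.05,0],[255,0,-0.08,-0.11,0]]'; python3 -m inch '[[255,-0.03,-0.05,-0.05,0],[255,-0.06,-0.1,-0.06,0],[255,-0.06,-0.1,-0.06,0]]'; python3 st.py; python3 - <<'E'
from h import *
np.set_printoptions(precision=4,suppress=True)
I=[]
for c,(r,k) in(("side",(130,220)),("scene",(180,270))):
    p,d=get_image(c); I.append(cv2.resize(p[r:r+160,k:k+160],(400,400),interpolation=cv2.INTER_CUBIC))
    for n,z in(("jaw_face",.018),("stop_face",.018),("jaw_handle",.094),("model",.018)):
        for t in tip_of(n,c)[:3 if n=="model" else 1]: print(c,n,round(t["conf"],2),t["xy"],loc(at_z(c,t["xy"],z)))
cv2.imwrite("pics/c6.png",np.hstack(I))
E
```

```text
clock: 17.77
tcp_pos: [0.6089, 0.1065, 0.1707]
tcp_rot: [0.999, 0.04, -0.001, 0.0]
wrist_force: [1.7, 0.1, -0.2]
width: -0.0
clock: 18.15
tcp_pos: [0.5399, 0.2058, 0.2332]
tcp_rot: [0.999, 0.044, 0.002, -0.001]
wrist_force: [-0.5, -0.6, 0.6]
width: 0.0001
18.15 [0.5399 0.2058 0.2332] [[-0.0575  0.2417  0.2332]] [-0.4705 -0.5818  0.591 ]
side 620 slopes [ 0.0276 -0.0281  0.1949] pct [-0.0422 -0.1222 -0.0062 -0.0712  0.0371 -0.0301] ((-0.0015619918704032898, -0.07807154953479767), (0.1017349511384964, 0.08459971845149994), 88.04084777832031)
scene 1239 slopes [-0.0443  0.0265  0.1999] pct [-0.0395 -0.1285  0.004  -0.0872  0.0383 -0.0368] ((-0.0013537593185901642, -0.08136319369077682), (0.09757314622402191, 0.0818093866109848), 89.6657485961914)
side jaw_face 0.59 [291.6, 185.4] [[ 0.0112 -0.0615  0.018 ]]
side stop_face 0.59 [305.3, 181.1] [[-0.0137 -0.1034  0.018 ]]
side jaw_handle 0.74 [271.2, 186.0] [[0.0092 0.04   0.094 ]]
side model 0.82 [345.9, 304.4] [[-0.3793  0.2291  0.018 ]]
side model 0.82 [401.8, 231.3] [[-0.3802 -0.082   0.018 ]]
side model 0.79 [296.0, 184.2] [[ 0.0027 -0.0741  0.018 ]]
scene jaw_face 0.77 [344.2, 284.2] [[ 0.0004 -0.0553  0.018 ]]
scene stop_face 0.91 [328.2, 297.4] [[ 0.0038 -0.1137  0.018 ]]
scene jaw_handle 0.63 [372.9, 241.2] [[-0.0032  0.0477  0.094 ]]
scene model 0.74 [237.4, 214.0] [[-0.4063 -0.0818  0.018 ]]
scene model 0.64 [321.3, 171.9] [[-0.3956  0.2446  0.018 ]]
scene model 0.61 [339.7, 292.7] [[ 0.0123 -0.0831  0.018 ]]
```

View pics/c6.png

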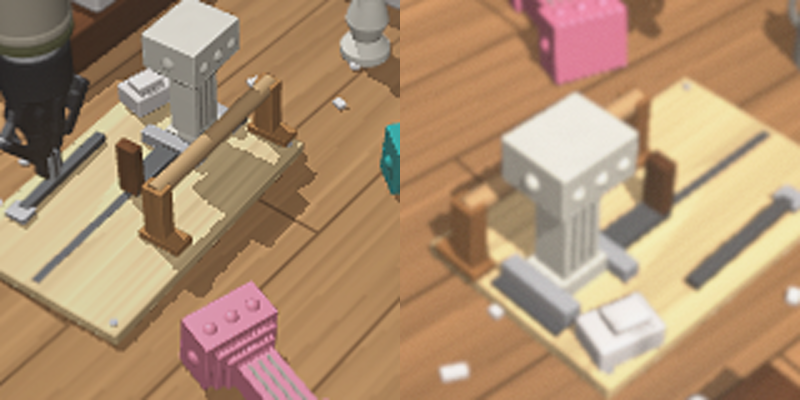

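The foot sits tight between the stop and the jaw. In the scene image they measure 58 mm apart, against a nominal 60. The model is upright and the chisel and offcut are untouched. One last stillness check, then I hand in.

```bash
python3 -m inch '[[255,0,0,0,0],[255,0,0,0,0],[255,0,0,0,0],[255,0,0,0,0],[255,0,0,0,0]]'; python3 st.py; python3 -c "
from workcell import *
print(hand_in())"
```

```text
clock: 19.38
tcp_pos: [0.5419, 0.2008, 0.2304]
tcp_rot: [0.999, 0.04, 0.0, -0.0]
wrist_force: [-1.3, -0.8, 0.0]
width: 0.0002
19.375 [0.5419 0.2008 0.2304] [[-0.0559  0.2364  0.2304]] [-1.3314 -0.7568  0.0478]
side 616 slopes [ 0.0293 -0.022   0.1951] pct [-0.0421 -0.1239 -0.0055 -0.0721  0.0368 -0.0299] ((-0.002232726663351059, -0.07763434201478958), (0.08404113352298737, 0.10257766395807266), 0.7860904335975647)
scene 1238 slopes [-0.0377  0.0282  0.2001] pct [-0.0395 -0.1282  0.0037 -0.0872  0.0382 -0.037 ] ((-0.0018295757472515106, -0.08063338696956635), (0.09780893474817276, 0.08363744616508484), 89.42710876464844)
the job is handed in; nothing more can be done
None
```

The model now stands upright with its foot held between the jaw and the end stop. I handed the job in at about 19.4 s.

**Tipping up:** I pushed the head edge with the half-closed fingers until the model passed balance and dropped onto its foot. I then backed away. Two looks 0.7 s apart, with the robot clear, showed it still.

**Pushing the jaw:** I pushed the handle slowly until the jaw would go no further, at 18 to 30 N. I then backed off and rose clear.

**Last checks:**
- The model is upright and did not move between the last two looks, 1.2 s apart. Its head is centred at board x ≈ 0, within about 1° of square.
- The scene camera puts the jaw and stop faces 58 mm apart, against a nominal 60. The side camera gave 42 mm, but its stop and jaw points were partly hidden, so I rely on the blocked push and the picture.
- The chisel, offcut and baluster looked untouched in the last picture. The mug was out of that view, but the arm stayed clear of it.

**Possible mark against it:** during the tip-up, part of the gripper above the fingertips bore down on the head edge with up to about 27 N. That is under the 40 N limit, and I lifted off at once.

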